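# Bring the dropper bottle round to the front of the supply turntable

## Task

Turn the supply turntable by gently pushing the studs on its rim until the dropper bottle in it stands at the front, in line with the pointer on the turntable's foot. Touch none of the things standing on the turntable, keep them all upright in it, and leave the things standing round it on the table where they are.

Things in the scene. Friction and masses are not known exactly. Their poses are not given: they have to be found in the camera images.
- foot: dark steel foot of the turntable, fixed to the table: disc of radius 95 mm, 12 mm high. Origin on the table top at the turntable's axis. Along its own -x axis a low tongue (22 mm wide, 6 mm high) comes out from under the tray and ends in a diamond-shaped pointer (10 mm high, 126 to 160 mm from the axis): that side is the front. It faces roughly toward the robot.
- turntable (a joint): angle of the turntable about its upright axis, rad, 0 at the start of every run, growing counter-clockwise seen from above; goes at least 6 rad either way without stops. Plain bearing without detents: it needs about 1 N at the rim and stops at once when no longer pushed.
- deck (a point): point on the turntable's axis at the height of its deck, 26 mm above the table. The turntable is a round grey tray, radius 125 mm, lip 4 mm thick with its top at 34 mm, a hub (radius 14 mm, top at 56 mm above the table) and a cross of dividers 4 mm thick (top at 40 mm, out to 110 mm from the axis) that makes four equal compartments.
- stud_1 (a point): centre of the top of one of four like upright aluminium studs on the turntable's rim, one at each divider's end, 117 mm from the axis and 90 degrees apart; radius 7 mm, from the deck up to 82 mm above the table. They turn with the tray and may be pushed sideways with a fingertip from either side.
- stud_2 (a point): centre of the top of one of four like upright aluminium studs on the turntable's rim, one at each divider's end, 117 mm from the axis and 90 degrees apart; radius 7 mm, from the deck up to 82 mm above the table. They turn with the tray and may be pushed sideways with a fingertip from either side.
- stud_3 (a point): centre of the top of one of four like upright aluminium studs on the turntable's rim, one at each divider's end, 117 mm from the axis and 90 degrees apart; radius 7 mm, from the deck up to 82 mm above the table. They turn with the tray and may be pushed sideways with a fingertip from either side.
- stud_4 (a point): centre of the top of one of four like upright aluminium studs on the turntable's rim, one at each divider's end, 117 mm from the axis and 90 degrees apart; radius 7 mm, from the deck up to 82 mm above the table. They turn with the tray and may be pushed sideways with a fingertip from either side.
- dropper_bottle: amber dropper bottle with a black bulb, radius 16 mm, 102 mm tall, the tallest thing on the turntable. Stands loose, upright, in the middle of one compartment, about 58 mm from the axis, midway between two studs. Origin at the centre of its underside.
- vial: small capped glass vial, radius 10 mm, 55 mm tall, loose and upright in another compartment, about 58 mm from the axis; origin at the centre of its underside.
- stamp: hand stamp with an upright knob handle, 27x46 mm, 74 mm tall, loose in another compartment, about 58 mm from the axis; origin at the centre of its underside.
- tape_roll: small roll of tape lying flat, radius 31 mm, 19 mm high, loose in another compartment, about 58 mm from the axis; origin at the centre of its underside.
- card_box: card box 38x110x50 mm (its x, y, z), loose on the table to the left of the turntable; bystander. Origin at the centre of its underside. (Behind and to the left of the turntable stands a big fixed open carton, walls 175 to 300 mm high, as little as 20 mm from the tray: keep the hand away from that side.)
- wide_tape: wide roll of tape lying flat, radius 48 mm, 48 mm high, on the table farther to the left; bystander. Origin at the centre of its underside.
- thermo_logger: white temperature logger 56x95x20 mm (its x, y, z), on the table to the right of the turntable; bystander. Origin at the centre of its underside.
There are look-alikes about, which are no part of the job. What is shaped like the dropper_bottle but purple is not meant.

How it is judged (in metres and radians):
At the end, for the whole second after the job is handed in: the dropper bottle stands on the pointer's side of the axis, its centre within 12 mm sideways of the line from the axis through the pointer; the turntable is at rest; dropper bottle, vial, hand stamp and small tape roll all stand upright on the deck, within 95 mm of the axis, at rest (x of dropper_bottle in the frame of foot below -0.04 m and y of dropper_bottle in the frame of foot between -0.012 and 0.012 m and velocity of joint turntable between -0.05 and 0.05 rad/s and angle between each of dropper_bottle, vial, stamp, tape_roll's own z axis and vertical below 0.15 rad and horizontal distance between each of dropper_bottle, vial, stamp, tape_roll and foot below 0.095 m and height (world z) of dropper_bottle between 0.021 and 0.032 m and linear speed of each of dropper_bottle, vial, stamp, tape_roll below 0.02 m/s and height (world z) of vial between 0.021 and 0.032 m and height (world z) of stamp between 0.021 and 0.032 m and height (world z) of tape_roll between 0.021 and 0.032 m); the robot touches nothing.
It fails at once if the robot touches a thing that stands on the turntable (contact force between any of the fingers, the arm and dropper_bottle above 0.5 N or contact force between any of the fingers, the arm and vial above 0.5 N or contact force between any of the fingers, the arm and stamp above 0.5 N or contact force between any of the fingers, the arm and tape_roll above 0.5 N).
It fails at once if a thing on the turntable is lifted, falls off or is tipped (height (world z) of any of dropper_bottle, vial, stamp, tape_roll above 0.05 m or height (world z) of any of dropper_bottle, vial, stamp, tape_roll below 0.015 m or angle between any of dropper_bottle, vial, stamp, tape_roll's own z axis and vertical above 0.35 rad).
It fails at once if a thing standing on the table beside the turntable is shifted by more than 20 mm (distance of any of card_box, wide_tape, thermo_logger from where it was at the start of the episode above 0.02 m).
It fails at once if the turntable is spun hard (faster than 2.5 rad/s) (velocity of joint turntable above 2.5 rad/s or velocity of joint turntable below -2.5 rad/s).
It also fails if it takes over 61 s, if anything falls off the work surface, if the arm or the gripper's body presses on something with over 40 N, if the wrist force passes 120 N, or if a joint passes its speed limit or range.

## Robot

A 6-joint arm with a two-finger parallel gripper is mounted at the origin on a cart in front of the work surface, level with it; the furniture and walls round the work are solid. World frame = base frame: x ahead of the robot, y to its left, z up, the work surface at z = 0. Lengths are in mm, angles in degrees, forces in N, time in s.
With the tool pointing down it reaches from about 300 to 850 mm from the base axis. Payload 4.2 kg.
Tool frame: the origin (TCP) lies at the very end of the fingers, on their centre line; the grasp point (between the pads) lies 19 mm behind it; x points along the fingers, y is the direction in which the jaws open and shut, and the axes are right-handed (so a half turn about x gives the same grasp; the last joint's range is limited). The gripper opens to 91 mm and grips with 3 to 60 N. Pads are 32 mm wide; open, the fingers measure 118 mm over their backs; the gripper's body (76 mm by 178 mm) begins 60 mm behind the grasp point.
Start: joints at [-69.385, 18.312, 89.639, -0, 72.044, -1.146], TCP at [213.177, -534.04, 213.976] pointing down, gripper open.
Joint ranges: [-177.97, 177.97], [-48.28, 115.42], [12.27, 149.76], [-77.06, 257.06], [2.81, 150.46], [-146.56, 146.56]. Speed limits (degrees/s): [147.25, 147.25, 180, 180, 180, 180].

## Interface

Orientations are given as [roll, pitch, yaw] about the fixed x, y, z axes, in that order (R = Rz(yaw) Ry(pitch) Rx(roll)).
In Python, from workcell import sensors, grab_frame, job_done, finder gives the robot as it stands.
- The arm moves only by the tool play_rows, never from a script. Its argument "motion" is a list of rows, each a list of 5 numbers: the shift along the world's x, y, z in m, then the turn about the world's z in rad, then the opening, from 0 (shut) to 1 (fully open). In form: [[tx, ty, tz, roll, fingers], ...]. A call has exactly 8 rows; each row is the pose to reach, as a shift and turn from the pose commanded when the call began; what a row does not reach only later rows make up. A row lasts 1/12 s, in which the tool goes at most 41.7 mm and 7.16 degrees, less where a joint would pass 70% of its speed; a pose out of reach is approached as far as the arm can. A call with a gripper value outside its range is refused whole. The fingers move at their own pace and stop on an object; "squeeze" is the grip in N (left out, the last holds). Time passes only in rows, so rows that repeat a pose let the fingers close, or fill a call up. It gives the time, the measured TCP pose, the force and the opening at its end, in the units of the state.
- sensors.state(): the state, without advancing time (a new reading comes with each control period).
- grab_frame(name): name is "scene" or "top"; returns a dict with "img" (400x640x3 uint8, blue, green, red), "fx", "fy", "cx", "cy" (pixels), "k1" (the pictures are not rectified: a ray, as slopes to the right and down, at radius r is drawn at 1 + k1 r^2 times it, then the intrinsics apply), "rvec" (rotation vector, rad) and "tvec" (3), from world to camera coordinates, as OpenCV has them. Camera axes: x right, y down, z forward; pixel columns grow to the right and rows downward; lengths in mm; the calibration is good to about 2 mm. A picture is of the moment at which its call begins. There is no depth.
- job_done(): hands the job in, once; it reports no verdict.
Trained networks look in a picture, given as the dict that the camera call returned (one of the last four; its "shot" number tells which), for a name from the list of things; names that differ only in an ending like _2 or _b are one class to them, and where a whole thing is asked for, a point or a joint stands for the part that bears it (a point fixed in the world has none). Each returns a list of dicts, best first, with "conf" (0 to 1); they miss things now and then, are a little off and sometimes report something else, mostly with a low value. They report only what shows in the picture. A call takes as long as a camera call. They do not tell look-alikes from the thing itself.
- finder.spot_in(picture, label): "point" ([column, row] in pixels, amid what is visible of it).
- finder.spot_point(picture, label): "point" ([column, row] in pixels: a listed point, or the origin of a listed thing).
The state is a dict: "time_s": time; "qpos": joint angles; "qvel": joint speeds; "effort": joint torques, N m; "ee_pos": TCP position; "ee_rot": TCP orientation; "force": force on the tool from outside, world axes, zero at the start; "torque": the same for the moment, N m; "gripper_width": finger opening in mm.
Only numpy, scipy, OpenCV 4.12 (cv2) and the standard library are available. Lean on these libraries where they do the work, as an engineer would, in place of code of your own. Each camera call takes 0.05 s, during which the arm holds its last target.

## Working session

There is one attempt and no reset: what is moved stays moved. The work goes in short steps, Python scripts to look and compute and a tool call to move; the robot and the scene stay as the last step left them, time stands still between calls to the robot, and variables do not carry over. Pictures are saved under pics/ and viewed, and the job is handed in when it is done.

Besides the shell and the picture viewer there is one more tool, called as name(argument=value, ...), one argument or row to a line, values as JSON. play_rows: Moves the arm, as the interface text tells. Its arguments: {"type":"object","properties":{"motion":{"type":"array","items":{"type":"array","items":{"type":"number"}}},"squeeze":{"type":"number"}},"required":["motion"]}

```bash
mkdir -p pics; ls
cat > h.py <<'E'
import numpy as np, cv2
from workcell import sensors, grab_frame, job_done, finder
def cam(f):
    R,_=cv2.Rodrigues(np.array(f["rvec"],float)); return R,np.array(f["tvec"],float).ravel()
def ray(f,p):
    R,t=cam(f); K=np.array([[f["fx"],0,f["cx"]],[0,f["fy"],f["cy"]],[0,0,1.]])
    u=cv2.undistortPoints(np.array([[p]],float),K,np.array([f["k1"],0,0,0,0.]))[0,0]
    return -R.T@t, R.T@np.array([u[0],u[1],1])
def atz(f,p,z):
    o,d=ray(f,p); return o+d*(z-o[2])/d[2]
def proj(f,P):
    K=np.array([[f["fx"],0,f["cx"]],[0,f["fy"],f["cy"]],[0,0,1.]])
    return cv2.projectPoints(np.array(P,float).reshape(-1,1,3),np.array(f["rvec"],float),np.array(f["tvec"],float),K,np.array([f["k1"],0,0,0,0.]))[0][:,0]
E
python3 - <<'E'
from h import *
for n in("scene","top"):
    f=grab_frame(n); cv2.imwrite(f"pics/{n}0.png",f["img"])
    R,t=cam(f); print(n,-R.T@t,f["fx"],f["k1"])
    for l,z in(("foot",0),("deck",26),("stud_1",82),("dropper_bottle",26),("vial",26),("stamp",26),("tape_roll",26),("card_box",0),("wide_tape",0),("thermo_logger",0)):
        for d in finder.spot_point(f,l)[:6]: print(l,round(d["conf"],2),np.round(d["point"],1),np.round(atz(f,d["point"],z),1))
print(sensors.state())
E
```

```text
pics
scene [-29.7236501  183.23014172 881.34998709] 450.7697338814594 0.008989529107236102
deck 0.79 [333.2 232. ] [ 505.  -250.2   26. ]
stud_1 0.93 [339.9 179.4] [ 596.8 -337.1   82. ]
stud_1 0.88 [380.8 228. ] [ 417.  -318.3   82. ]
stud_1 0.77 [281.8 208.7] [ 596.6 -163.9   82. ]
stud_1 0.72 [317.3 258.8] [ 430.2 -149.5   82. ]
stud_1 0.37 [272.9 312.7] [375.   -3.9  82. ]
dropper_bottle 0.68 [318.6 212.1] [ 577.7 -258.3   26. ]
dropper_bottle 0.65 [315.3 163.7] [ 729.7 -354.8   26. ]
vial 0.7 [345.3 251.3] [ 442.3 -239.    26. ]
vial 0.54 [281.5 207.4] [ 644.6 -190.    26. ]
stamp 0.8 [309.8 241.6] [ 513.4 -187.    26. ]
tape_roll 0.94 [350.5 219.7] [ 511.8 -308.9   26. ]
card_box 0.57 [273.1 313.7] [414.2 -22.1   0. ]
wide_tape 0.73 [215.6 343.4] [424.3 109.7   0. ]
wide_tape 0.19 [282.5 206.7] [ 665.7 -204.8   -0. ]
top [ 479.75890463 -229.04304309 1473.09319219] 454.83176559162075 -0.058558793313052346
foot 0.73 [215.8 243.9] [419.   96.5   0. ]
foot 0.61 [346.5 243.8] [ 414.1 -325.3    0. ]
deck 0.59 [321.4 212.3] [ 516.1 -245.3   26. ]
stud_1 0.98 [293.8 239.8] [ 432.  -159
[... 623 characters left out ...]
]
thermo_logger 0.3 [247.8 242.7] [421.7  -7.    0. ]
{'time_s': 1.1, 'qpos': array([-6.93885349e+01,  1.83105063e+01,  8.96375113e+01, -5.45721026e-04,
        7.20438255e+01, -1.14368724e+00]), 'qvel': array([ 0.10347641, -0.03101954, -0.02972954,  0.00902217, -0.02392561,
        0.03063386]), 'effort': array([-1.59153307e-03, -4.12358987e+01, -2.32231396e+01,  7.26807467e-02,
        3.77860735e-02, -6.95283617e-06]), 'ee_pos': array([ 213.14718261, -534.0654038 ,  214.00001741]), 'ee_rot': array([ 85.21454295,  89.99182651, -73.03013651]), 'force': array([-0.55121652, -0.01924545,  0.26965976]), 'torque': array([-0.0417025 ,  0.01157698,  0.01664587]), 'gripper_width': 91.3962749119622}
```

Run:
```python
import cv2
a=cv2.imread("pics/scene0.png");cv2.imwrite("pics/s1.png",a)
cv2.imwrite("pics/sc.png",cv2.resize(a[130:330,230:430],None,fx=3,fy=3,interpolation=cv2.INTER_CUBIC))
b=cv2.imread("pics/top0.png");cv2.imwrite("pics/tc.png",cv2.resize(b[120:270,260:460],None,fx=4,fy=4,interpolation=cv2.INTER_CUBIC))
```

```text
(no output)
```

View pics/scene0.png

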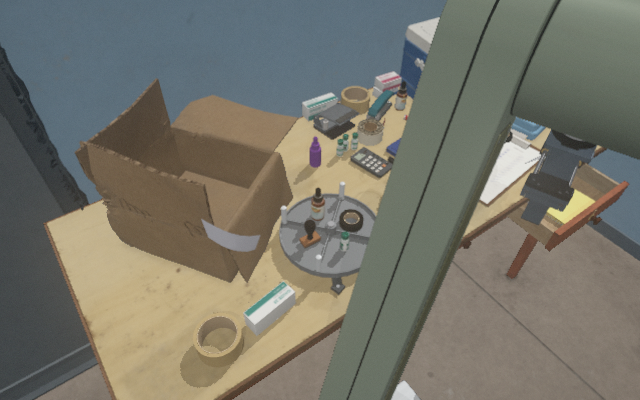

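View pics/top0.png

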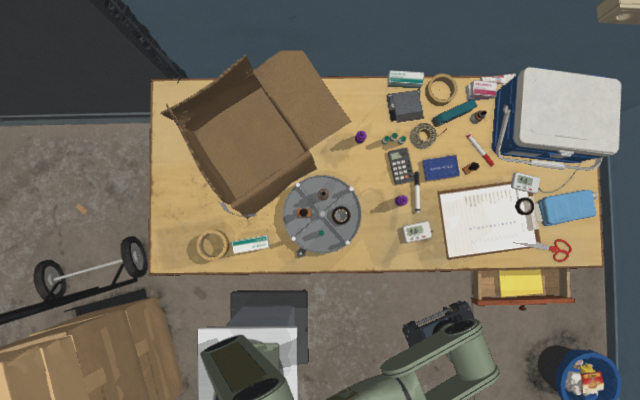

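```bash
sleep 0
```

```text
(no output)
```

View pics/sc.png

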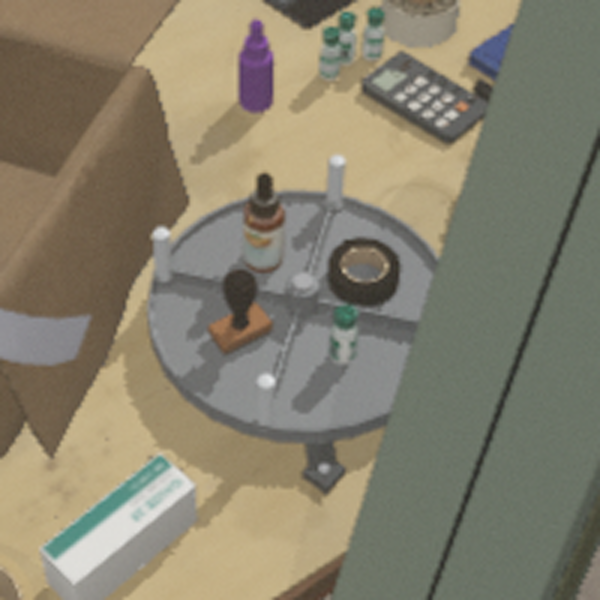

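View pics/tc.png

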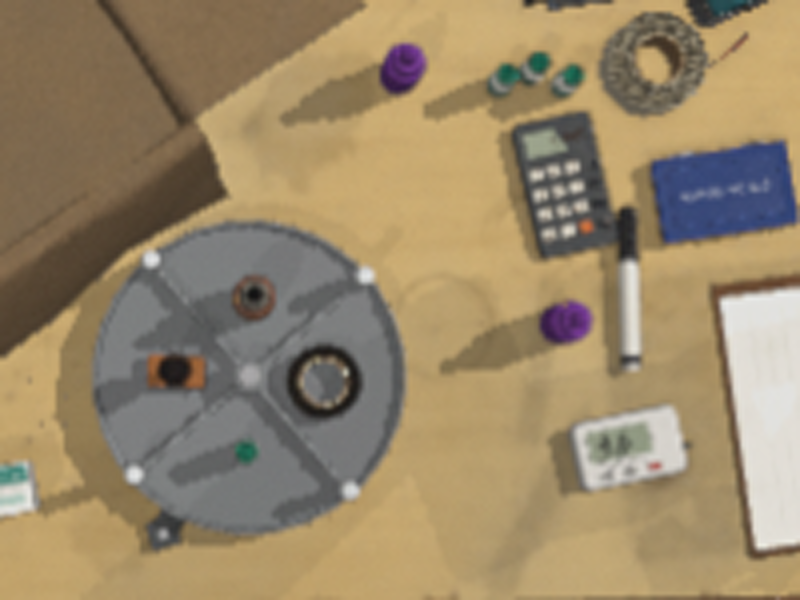

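Top view: the candidates for the bottle are the amber one with the black bulb in the tray (323,195), a purple one at (361,137) and another purple one at (402,200). The amber one is on the tray and matches the description; the enlarged crop confirms that. The pointer is at (301,253) and the four studs are clear.

Run:
```python
from h import *
from scipy.optimize import least_squares
f=grab_frame("top"); s=grab_frame("scene")
S=np.array([atz(f,d["point"],82)[:2] for d in finder.spot_point(f,"stud_1")[:4]])
def res(p):
    a=p[2]+np.arange(4)*np.pi/2; m=p[:2]+117*np.c_[np.cos(a),np.sin(a)]
    return np.array([np.min(np.linalg.norm(m-q,axis=1)) for q in S])
r=least_squares(res,[508,-250,np.radians(40)]); c=r.x[:2]; print(S,c,np.degrees(r.x[2])%90,res(r.x))
for nm,fr,p,z in(("ptr top",f,(301.3,253),10),("ptr scene",s,(337.8,286.5),10),("bulb top",f,(323.5,193.75),128),("bulb scene",s,(318.2,190.5),128),("hub top",f,(322.3,214),56),("hub scene",s,(331.3,225.5),56)):
    w=atz(fr,p,z); print(nm,w,np.degrees(np.arctan2(w[1]-c[1],w[0]-c[0])),np.hypot(*(w[:2]-c)))
# carton rim near points
for p in((228,190),(313,165),(240,210)):print(p,atz(f,p,175),atz(f,p,0))
from scipy.spatial.transform import Rotation as Ro
print(Ro.from_euler("xyz",sensors.state()["ee_rot"],degrees=True).as_matrix())
```

```text
[[ 442.35110521 -161.15769351]
 [ 427.15567642 -320.99971215]
 [ 604.93818322 -169.7366667 ]
 [ 579.56623591 -332.40133558]] [ 510.40587884 -247.55222771] 39.58760239199414 [7.51874909 7.004748   5.4467927  7.57744766]
ptr top [ 387.17704503 -179.50464376   10.        ] 151.09229859475556 140.76867252443222
ptr scene [ 383.60122293 -173.58778929   10.        ] 149.74522968442952 146.79972381138492
bulb top [ 568.44703879 -251.10348463  128.        ] -3.501285896895576 58.149700548152886
bulb scene [ 560.26315237 -243.5228109   128.        ] 4.620547127733681 50.01983530127731
hub top [ 510.04988794 -247.70742219   56.        ] -156.44517224304244 0.38834887729364054
hub scene [ 504.67070842 -243.09422286   56.        ] 142.14172260173612 7.2640200266644515
(228, 190) [579.46621709  22.90967092 175.        ] [592.90807149  56.87620369   0.        ]
(313, 165) [ 648.47487664 -221.27358383  175.        ] [ 671.22000409 -220.22615875    0.        ]
(240, 210) [521.80497624 -11.42393543 175.        ] [527.47333855  17.91397657   0.        ]
[[ 4.34979454e-05  3.70701223e-01 -9.28752174e-01]
 [-5.77689263e-05 -9.28752173e-01 -3.70701225e-01]
 [-9.99999997e-01  6.97777575e-05 -1.89837996e-05]]
```

play_rows(
  motion=[
    [0.023,0.031,0,0,0],
    [0.046,0.062,0,0,0],
    [0.069,0.093,0,0,0],
    [0.092,0.124,0,0,0],
    [0.115,0.155,0,0,0],
    [0.138,0.187,0,0,0],
    [0.16,0.219,0,0,0],
    [0.182,0.251,-0.02,0,0],
  ],
  squeeze=5,
)

```text
time_s: 1.92
ee_pos: [397.1, -284.2, 198.0]
ee_rot: [122.5, 89.5, -35.8]
force: [0.9, -0.8, -0.8]
gripper_width: 40.6
```

Run:
```python
from h import *
f=grab_frame("top"); s=grab_frame("scene")
st=sensors.state();print(st["ee_pos"],st["force"],st["gripper_width"],st["time_s"])
for p in((347.5,242.5),(293.5,238.5),(297.75,184.5),(351.5,188.75)): 
    w=atz(f,p,82)-[510,-248,0]; print(w[:2],np.degrees(np.arctan2(w[1],w[0]))%360,np.hypot(*w[:2]))
cv2.imwrite("pics/t2.png",cv2.resize(f["img"][120:270,250:450],None,fx=4,fy=4,interpolation=cv2.INTER_CUBIC))
cv2.imwrite("pics/s2.png",s["img"])
```

```text
[ 395.12620092 -279.78029215  193.05054759] [-1.32146928 -0.67381198 -0.08867962] 32.757060624503296 2.0167
[-88.3429512  -75.04835737] 220.3482852580872 115.91692270705295
[-73.99624244  89.34102809] 129.6330769511082 116.00544468072061
[90.89158882 74.77301171] 39.44281602287735 117.69572718615986
[ 75.80921574 -90.04268317] 310.0948750859902 117.70608302965437
```

View pics/t2.png

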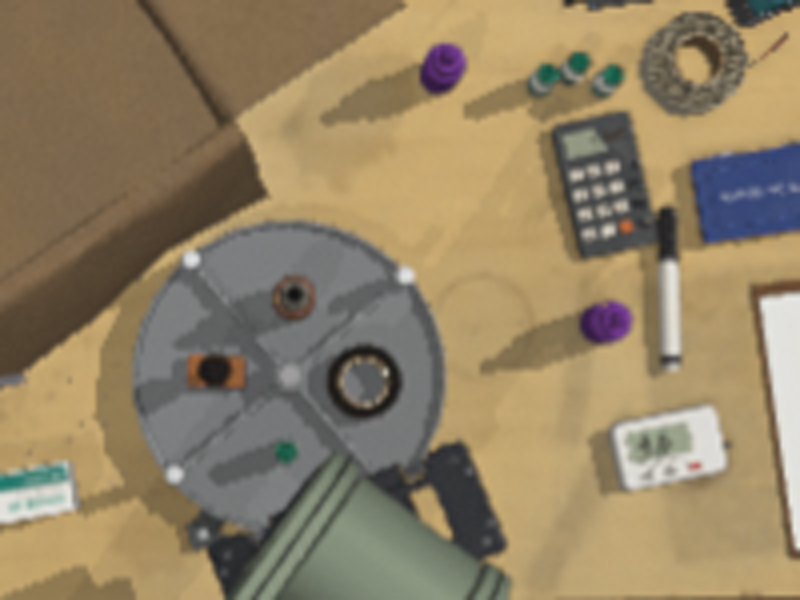

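View pics/s2.png

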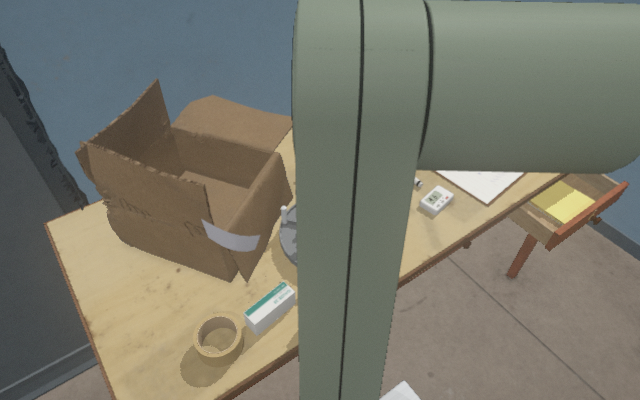

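play_rows(
  motion=[
    [0,0,-0.015,0,0],
    [0,0,-0.035,0,0],
    [0,0,-0.06,0,0],
    [0,0,-0.085,0,0],
    [0,0,-0.11,0,0],
    [0,0,-0.13,0,0],
    [0,0,-0.14,0,0],
    [0,0,-0.14,0,0],
  ],
)

```text
time_s: 2.68
ee_pos: [392.4, -284.3, 52.8]
ee_rot: [-54.1, 89.7, 147.6]
force: [-0.3, 1.2, -0.3]
gripper_width: 0.4
```

Run:
```python
from h import *
st=sensors.state();print(st["ee_pos"],st["force"],st["gripper_width"],st["time_s"])
# plan: finger path on circle radius 120
c=np.array([510,-248]);p0=st["ee_pos"][:2]
a0=np.degrees(np.arctan2(*(p0-c)[::-1]))%360;print(a0,np.hypot(*(p0-c)))
for a in np.arange(196,306,2.5):
    p=c+121*np.array([np.cos(np.radians(a)),np.sin(np.radians(a))]);print(a,np.round((p-p0)/1000,4),round(np.radians(a-a0),3))
```

```text
[ 392.35063571 -284.25834167   52.81227775] [-0.26651331  1.16834373 -0.26086905] 0.43499924821685076 2.6833
197.12876769757278 123.10987067495951
196.0 [0.0013 0.0029] -0.02
198.5 [ 0.0029 -0.0021] 0.024
201.0 [ 0.0047 -0.0071] 0.068
203.5 [ 0.0067 -0.012 ] 0.111
206.0 [ 0.0089 -0.0168] 0.155
208.5 [ 0.0113 -0.0215] 0.198
211.0 [ 0.0139 -0.0261] 0.242
213.5 [ 0.0167 -0.0305] 0.286
216.0 [ 0.0198 -0.0349] 0.329
218.5 [ 0.023  -0.0391] 0.373
221.0 [ 0.0263 -0.0431] 0.417
223.5 [ 0.0299 -0.047 ] 0.46
226.0 [ 0.0336 -0.0508] 0.504
228.5 [ 0.0375 -0.0544] 0.548
231.0 [ 0.0415 -0.0578] 0.591
233.5 [ 0.0457 -0.061 ] 0.635
236.0 [ 0.05   -0.0641] 0.678
238.5 [ 0.0544 -0.0669] 0.722
241.0 [ 0.059  -0.0696] 0.766
243.5 [ 0.0637 -0.072 ] 0.809
246.0 [ 0.0684 -0.0743] 0.853
248.5 [ 0.0733 -0.0763] 0.897
251.0 [ 0.0783 -0.0781] 0.94
253.5 [ 0.0833 -0.0798] 0.984
256.0 [ 0.0884 -0.0811] 1.027
258.5 [ 0.0935 -0.0823] 1.071
261.0 [ 0.0987 -0.0833] 1.115
263.5 [ 0.104 -0.084] 1.158
266.0 [ 0.1092 -0.0844] 1.202
268.5 [ 0.1145 -0.0847] 1.246
271.0 [ 0.1198 -0.0847] 1.289
273.5 [ 0.125  -0.0845] 1.333
276.0 [ 0.1303 -0.0841] 1.377
278.5 [ 0.1355 -0.0834] 1.42
281.0 [ 0.1407 -0.0825] 1.464
283.5 [ 0.1459 -0.0814] 1.507
286.0 [ 0.151  -0.0801] 1.551
288.5 [ 0.156  -0.0785] 1.595
291.0 [ 0.161  -0.0767] 1.638
293.5 [ 0.1659 -0.0747] 1.682
296.0 [ 0.1707 -0.0725] 1.726
298.5 [ 0.1754 -0.0701] 1.769
301.0 [ 0.18   -0.0675] 1.813
303.5 [ 0.1844 -0.0646] 1.857
```

play_rows(
  motion=[
    [0.003,-0.002,0,0.024,0],
    [0.005,-0.007,0,0.068,0],
    [0.007,-0.012,0,0.111,0],
    [0.009,-0.017,0,0.155,0],
    [0.011,-0.0215,0,0.198,0],
    [0.014,-0.026,0,0.242,0],
    [0.017,-0.0305,0,0.286,0],
    [0.02,-0.035,0,0.33,0],
  ],
)

```text
time_s: 3.35
ee_pos: [414.8, -320.6, 56.4]
ee_rot: [100.5, 89.9, -38.7]
force: [-0.1, 2.0, 1.6]
gripper_width: 0.7
```

Run:
```python
from h import *
f=grab_frame("top");st=sensors.state();print(st["ee_pos"],st["force"],st["ee_rot"],st["qpos"])
cv2.imwrite("pics/t3.png",cv2.resize(f["img"][120:270,250:450],None,fx=4,fy=4,interpolation=cv2.INTER_CUBIC))
```

```text
[ 415.8161074  -321.68005167   56.5281362 ] [ 1.0769872  -0.81202332  0.23479488] [ 97.76079886  89.75187884 -41.33660399] [-3.89728393e+01  2.26286071e+01  1.08710546e+02 -1.36819961e-02
  4.84129371e+01  1.01336229e+01]
```

View pics/t3.png

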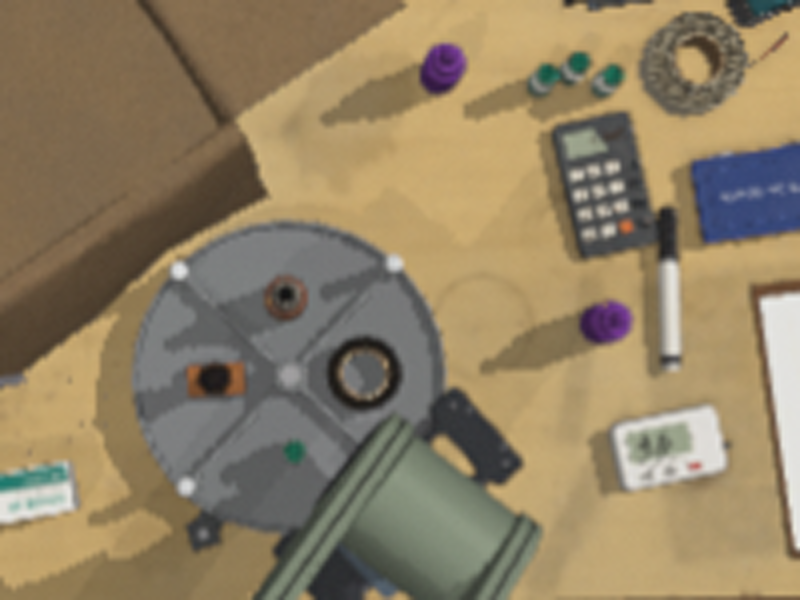

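Run:
```python
import numpy as np
R=120
for a0,n in((217,3),(241,3),(265,3),(289,3)):
    print(a0)
    for k in range(1,9):
        a=np.radians(a0+n*k);b=np.radians(a0);print([round(R*(np.cos(a)-np.cos(b))/1000,4),round(R*(np.sin(a)-np.sin(b))/1000,4),0,round(a-b,3),0])
```

```text
217
[np.float64(0.0039), np.float64(-0.0049), 0, np.float64(0.052), 0]
[np.float64(0.0081), np.float64(-0.0096), 0, np.float64(0.105), 0]
[np.float64(0.0125), np.float64(-0.0141), 0, np.float64(0.157), 0]
[np.float64(0.0171), np.float64(-0.0183), 0, np.float64(0.209), 0]
[np.float64(0.022), np.float64(-0.0223), 0, np.float64(0.262), 0]
[np.float64(0.027), np.float64(-0.0261), 0, np.float64(0.314), 0]
[np.float64(0.0322), np.float64(-0.0295), 0, np.float64(0.367), 0]
[np.float64(0.0377), np.float64(-0.0327), 0, np.float64(0.419), 0]
241
[np.float64(0.0056), np.float64(-0.0029), 0, np.float64(0.052), 0]
[np.float64(0.0113), np.float64(-0.0055), 0, np.float64(0.105), 0]
[np.float64(0.0171), np.float64(-0.0078), 0, np.float64(0.157), 0]
[np.float64(0.0231), np.float64(-0.0098), 0, np.float64(0.209), 0]
[np.float64(0.0291), np.float64(-0.0115), 0, np.float64(0.262), 0]
[np.float64(0.0353), np.float64(-0.0128), 0, np.float64(0.314), 0]
[np.float64(0.0415), np.float64(-0.0139), 0, np.float64(0.367), 0]
[np.float64(0.0477), np.float64(-0.0146), 0, np.float64(0.419), 0]
265
[np.float64(0.0063
[... 342 characters left out ...]
at64(0.0026), 0, np.float64(0.314), 0]
[np.float64(0.0435), np.float64(0.0042), 0, np.float64(0.367), 0]
[np.float64(0.0495), np.float64(0.0061), 0, np.float64(0.419), 0]
289
[np.float64(0.0059), np.float64(0.0022), 0, np.float64(0.052), 0]
[np.float64(0.0116), np.float64(0.0047), 0, np.float64(0.105), 0]
[np.float64(0.0173), np.float64(0.0075), 0, np.float64(0.157), 0]
[np.float64(0.0227), np.float64(0.0106), 0, np.float64(0.209), 0]
[np.float64(0.028), np.float64(0.014), 0, np.float64(0.262), 0]
[np.float64(0.0331), np.float64(0.0176), 0, np.float64(0.314), 0]
[np.float64(0.0381), np.float64(0.0215), 0, np.float64(0.367), 0]
[np.float64(0.0428), np.float64(0.0257), 0, np.float64(0.419), 0]
```

play_rows(
  motion=[
    [0.004,-0.005,0,0.052,0],
    [0.008,-0.0095,0,0.105,0],
    [0.0125,-0.014,0,0.157,0],
    [0.017,-0.018,0,0.209,0],
    [0.022,-0.022,0,0.262,0],
    [0.027,-0.026,0,0.314,0],
    [0.032,-0.0295,0,0.367,0],
    [0.0375,-0.0325,0,0.419,0],
  ],
)

```text
time_s: 4.07
ee_pos: [452.0, -352.8, 56.2]
ee_rot: [64.7, 89.9, -50.5]
force: [-0.6, -0.3, 0.8]
gripper_width: 0.5
```

play_rows(
  motion=[
    [0.0055,-0.003,0,0.052,0],
    [0.0115,-0.0055,0,0.105,0],
    [0.017,-0.008,0,0.157,0],
    [0.023,-0.01,0,0.209,0],
    [0.029,-0.0115,0,0.262,0],
    [0.035,-0.013,0,0.314,0],
    [0.0415,-0.014,0,0.367,0],
    [0.0475,-0.0145,0,0.419,0],
  ],
)

```text
time_s: 4.73
ee_pos: [499.7, -367.7, 56.3]
ee_rot: [33.3, 89.9, -57.8]
force: [-1.3, -1.0, -0.7]
gripper_width: 0.6
```

Run:
```python
from h import *
f=grab_frame("top");st=sensors.state();print(st["ee_pos"],st["force"],st["ee_rot"],st["qpos"])
p=st["ee_pos"][:2]-[510,-248];print(np.degrees(np.arctan2(p[1],p[0]))%360,np.hypot(*p))
cv2.imwrite("pics/t4.png",cv2.resize(f["img"][120:270,250:450],None,fx=4,fy=4,interpolation=cv2.INTER_CUBIC))
```

```text
[ 501.05624386 -367.86609548   56.31776794] [ 1.27769324 -0.10821604  0.95420367] [ 52.21085101  89.77272937 -38.87057586] [-3.73422176e+01  2.98421293e+01  9.54784120e+01 -7.45015804e-03
  5.44522691e+01 -3.62564713e+01]
265.7328077791372 120.19929958246529
```

View pics/t4.png

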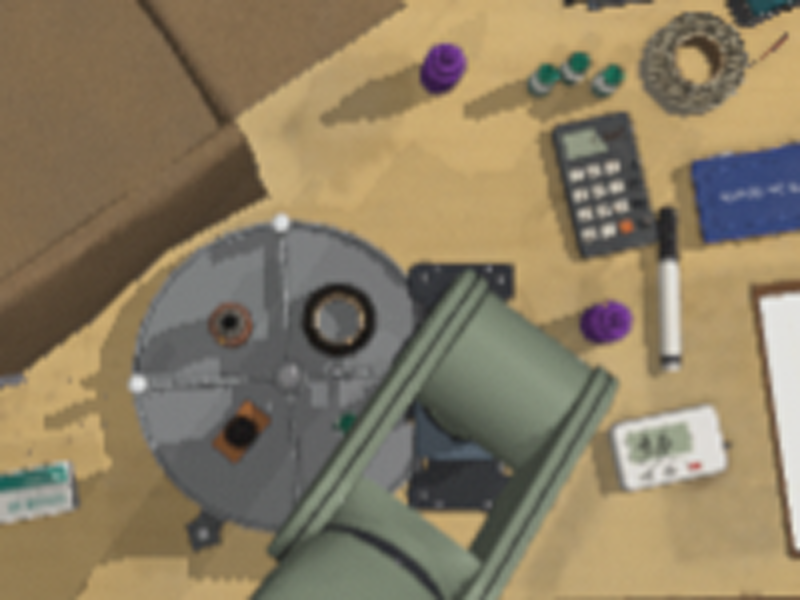

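play_rows(
  motion=[
    [0.0065,-0.0005,0,0.052,0],
    [0.0125,-0.0005,0,0.105,0],
    [0.019,0,0,0.157,0],
    [0.025,0.0005,0,0.209,0],
    [0.0315,0.0015,0,0.262,0],
    [0.0375,0.0025,0,0.314,0],
    [0.0435,0.004,0,0.367,0],
    [0.0495,0.006,0,0.419,0],
  ],
)

```text
time_s: 5.45
ee_pos: [549.0, -361.6, 56.1]
ee_rot: [11.0, 89.9, -56.3]
force: [-1.1, -1.1, -0.8]
gripper_width: 0.4
```

play_rows(
  motion=[
    [0.006,0.002,0,0.052,0],
    [0.0115,0.0045,0,0.105,0],
    [0.0175,0.0075,0,0.157,0],
    [0.0225,0.0105,0,0.209,0],
    [0.028,0.014,0,0.262,0],
    [0.033,0.0175,0,0.314,0],
    [0.033,0.0175,0,0.314,0],
    [0.033,0.0175,0,0.314,0],
  ],
)

```text
time_s: 6.12
ee_pos: [581.9, -343.3, 55.7]
ee_rot: [21.2, 89.9, -28.2]
force: [0.0, 0.3, -0.8]
gripper_width: 0.7
```

Run:
```python
from h import *
f=grab_frame("top");st=sensors.state();print(st["ee_pos"],st["force"],st["ee_rot"],st["qpos"])
p=st["ee_pos"][:2]-[510,-248];print(np.degrees(np.arctan2(p[1],p[0]))%360,np.hypot(*p))
cv2.imwrite("pics/t5.png",cv2.resize(f["img"][120:270,250:450],None,fx=4,fy=4,interpolation=cv2.INTER_CUBIC))
```

```text
[ 581.64270706 -343.28239126   55.502986  ] [-0.00566395 -1.03088366  0.34369387] [ 21.06404281  89.95442123 -28.3543063 ] [-3.15257632e+01  3.41574803e+01  8.72554955e+01  2.95609588e-03
  5.85415152e+01 -7.21089558e+01]
306.9394585749715 119.2116250976543
```

View pics/t5.png

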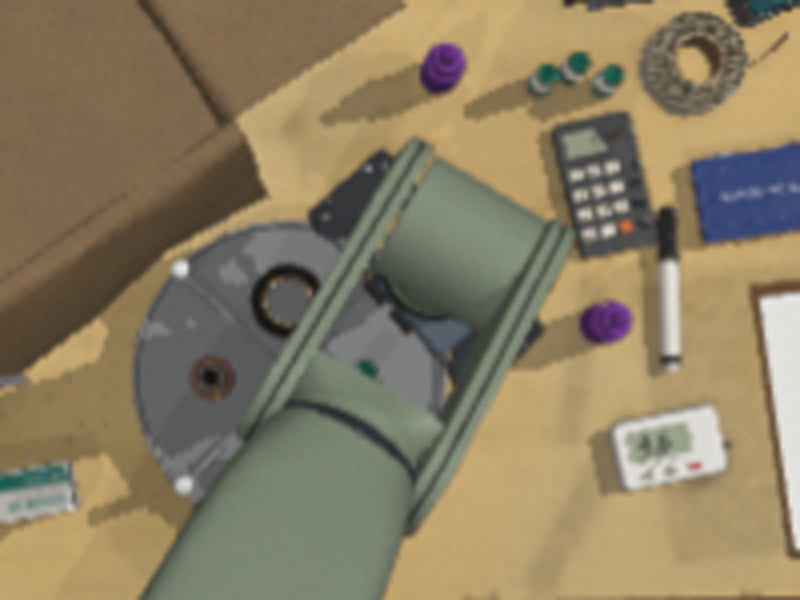

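play_rows(
  motion=[
    [-0.003,-0.01,0,0,0],
    [-0.006,-0.02,0.005,0,0],
    [-0.006,-0.02,0.035,0,0],
    [-0.006,-0.02,0.07,0,0],
    [-0.006,-0.02,0.1,-0.1,0],
    [-0.02,-0.02,0.11,-0.22,0],
    [-0.04,-0.02,0.11,-0.34,0],
    [-0.06,-0.02,0.11,-0.46,0],
  ],
)

```text
time_s: 6.83
ee_pos: [521.2, -364.7, 166.8]
ee_rot: [33.5, 89.8, -42.6]
force: [-1.0, -0.5, -0.4]
gripper_width: 0.3
```

play_rows(
  motion=[
    [-0.02,0.005,0,-0.12,0],
    [-0.04,0.01,0,-0.24,0],
    [-0.06,0.02,0,-0.36,0],
    [-0.08,0.03,0,-0.48,0],
    [-0.095,0.04,0,-0.6,0],
    [-0.11,0.055,0,-0.72,0],
    [-0.12,0.065,0,-0.84,0],
    [-0.127,0.075,0,-0.96,0],
  ],
)

```text
time_s: 7.5
ee_pos: [392.9, -288.4, 165.5]
ee_rot: [46.5, 90.0, -84.7]
force: [1.3, -0.4, -0.7]
gripper_width: 0.7
```

Run:
```python
from h import *
f=grab_frame("top");st=sensors.state();print(st["ee_pos"],st["force"],st["ee_rot"],st["qpos"])
from scipy.spatial.transform import Rotation as Ro
y=Ro.from_euler("xyz",st["ee_rot"],degrees=True).as_matrix()[:,1];print("y dir",np.degrees(np.arctan2(y[1],y[0])))
cv2.imwrite("pics/t6.png",cv2.resize(f["img"][120:270,250:450],None,fx=4,fy=4,interpolation=cv2.INTER_CUBIC))
```

```text
[ 391.76181922 -286.5861744   165.46136245] [-1.69688698  2.24815722 -0.60781802] [-90.08095856  89.88596236 138.58613265] [-3.75495473e+01  1.25720600e+01  1.05230035e+02  8.67933022e-03
  6.23116837e+01  3.77932087e+00]
y dir -41.3329086330327
```

View pics/t6.png

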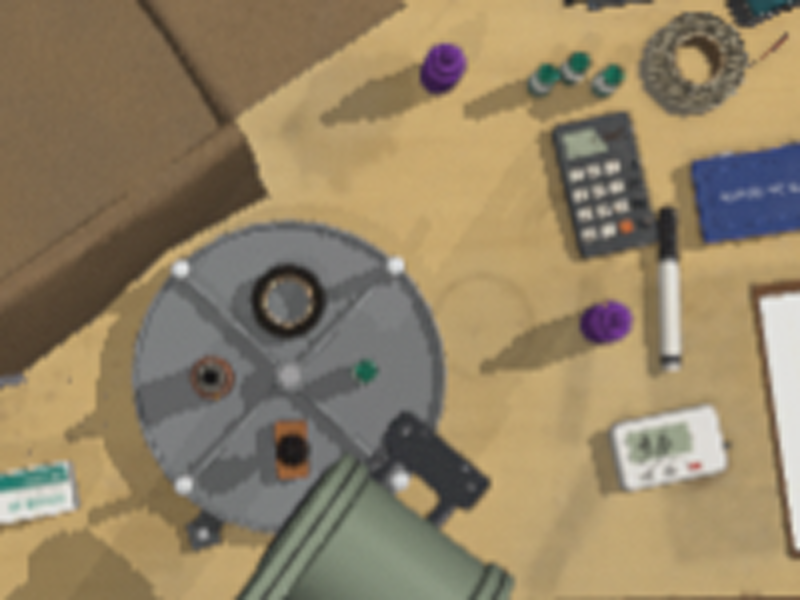

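play_rows(
  motion=[
    [0,0,0,-0.12,0],
    [0,0,-0.01,-0.24,0],
    [0,0,-0.025,-0.36,0],
    [0,0,-0.045,-0.48,0],
    [0,0,-0.07,-0.48,0],
    [0,0,-0.09,-0.48,0],
    [0,0,-0.105,-0.48,0],
    [0,0,-0.11,-0.48,0],
  ],
)

```text
time_s: 8.22
ee_pos: [393.5, -288.3, 53.1]
ee_rot: [-53.7, 89.8, 148.2]
force: [0.0, 0.4, 0.1]
gripper_width: 0.2
```

Run:
```python
from h import *
f=grab_frame("top");st=sensors.state();print(st["ee_pos"],st["force"])
p=st["ee_pos"][:2]-[510,-248];print(np.degrees(np.arctan2(p[1],p[0]))%360,np.hypot(*p))
from scipy.spatial.transform import Rotation as Ro
y=Ro.from_euler("xyz",st["ee_rot"],degrees=True).as_matrix()[:,1];print("y dir",np.degrees(np.arctan2(y[1],y[0])))
R=120
p=122;a0=198
for k in range(1,9):
        a=np.radians(a0+3*k);b=np.radians(a0);print(np.round([(R*np.cos(a)-p*np.cos(b))/1000,(R*np.sin(a)-p*np.sin(b))/1000,a-b],4))
```

```text
[ 393.68933977 -288.28738189   53.2553387 ] [-0.42863395  0.26785027 -0.38513513]
199.10492839187012 123.09038476835998
y dir -68.14191322488715
[ 0.004  -0.0053  0.0524]
[ 0.0064 -0.0111  0.1047]
[ 0.0091 -0.0168  0.1571]
[ 0.0121 -0.0223  0.2094]
[ 0.0154 -0.0277  0.2618]
[ 0.0189 -0.0328  0.3142]
[ 0.0228 -0.0378  0.3665]
[ 0.0269 -0.0426  0.4189]
```

play_rows(
  motion=[
    [0.004,-0.0055,0,0.052,0],
    [0.0065,-0.011,0,0.105,0],
    [0.009,-0.017,0,0.157,0],
    [0.012,-0.0225,0,0.209,0],
    [0.0155,-0.0275,0,0.262,0],
    [0.019,-0.033,0,0.314,0],
    [0.023,-0.038,0,0.367,0],
    [0.027,-0.0425,0,0.419,0],
  ],
)

```text
time_s: 8.93
ee_pos: [422.2, -331.6, 56.2]
ee_rot: [101.4, 89.9, -32.6]
force: [0.1, 0.8, 0.0]
gripper_width: 0.5
```

```bash
cat > n.py <<'E'
from h import *
st=sensors.state();p=st["ee_pos"]-[510,-248,0];a0=np.degrees(np.arctan2(p[1],p[0]))%360;print(st["ee_pos"],st["force"],a0,np.hypot(*p[:2]))
b=np.radians(a0)
for k in range(1,17):
        a=np.radians(a0+3*k);print(np.round([(120*np.cos(a)-120*np.cos(b))/1000,(120*np.sin(a)-120*np.sin(b))/1000,a-b],4))
E
python3 n.py
```

```text
[ 422.19058425 -331.57509651   56.19561571] [0.1011574  0.8444218  0.02785992] 223.58470714686757 121.2241322968987
[ 0.0044 -0.0044  0.0524]
[ 0.0091 -0.0086  0.1047]
[ 0.014  -0.0126  0.1571]
[ 0.0191 -0.0163  0.2094]
[ 0.0244 -0.0197  0.2618]
[ 0.0298 -0.0228  0.3142]
[ 0.0354 -0.0257  0.3665]
[ 0.0412 -0.0282  0.4189]
[ 0.047  -0.0304  0.4712]
[ 0.053  -0.0324  0.5236]
[ 0.0591 -0.034   0.576 ]
[ 0.0652 -0.0353  0.6283]
[ 0.0714 -0.0363  0.6807]
[ 0.0777 -0.0369  0.733 ]
[ 0.084  -0.0372  0.7854]
[ 0.0902 -0.0372  0.8378]
```

play_rows(
  motion=[
    [0.0045,-0.0045,0,0.052,0],
    [0.009,-0.0085,0,0.105,0],
    [0.014,-0.0125,0,0.157,0],
    [0.019,-0.0165,0,0.209,0],
    [0.0245,-0.0195,0,0.262,0],
    [0.03,-0.023,0,0.314,0],
    [0.0355,-0.0255,0,0.367,0],
    [0.041,-0.028,0,0.419,0],
  ],
)

```text
time_s: 9.6
ee_pos: [463.0, -359.8, 56.2]
ee_rot: [47.8, 89.9, -62.2]
force: [-1.7, -0.1, -0.5]
gripper_width: 0.5
```

play_rows(
  motion=[
    [0.006,-0.0025,0,0.052,0],
    [0.012,-0.004,0,0.105,0],
    [0.018,-0.006,0,0.157,0],
    [0.024,-0.007,0,0.209,0],
    [0.03,-0.008,0,0.262,0],
    [0.034,-0.0085,0,0.297,0],
    [0.034,-0.0085,0,0.297,0],
    [0.034,-0.0085,0,0.297,0],
  ],
)

```text
time_s: 10.27
ee_pos: [497.2, -367.8, 55.9]
ee_rot: [56.4, 89.9, -36.8]
force: [-0.4, 0.1, 0.4]
gripper_width: 0.7
```

```bash
python3 n.py
python3 - <<'E'
from h import *
f=grab_frame("top");s=grab_frame("scene")
cv2.imwrite("pics/t7.png",cv2.resize(f["img"][140:270,270:400],None,fx=4.5,fy=4.5,interpolation=cv2.INTER_CUBIC))
cv2.imwrite("pics/s7.png",s["img"])
E
```

```text
[ 497.15823622 -367.81690627   55.87676959] [-0.37921025  0.08010454  0.41044616] 263.882492801392 120.50311997658797
[ 0.0063 -0.0005  0.0524]
[ 0.0125 -0.0007  0.1047]
[ 0.0188 -0.0005  0.1571]
[ 2.510e-02 -1.000e-04  2.094e-01]
[0.0313 0.0008 0.2618]
[0.0375 0.0019 0.3142]
[0.0436 0.0033 0.3665]
[0.0496 0.0051 0.4189]
[0.0556 0.0072 0.4712]
[0.0614 0.0096 0.5236]
[0.067  0.0123 0.576 ]
[0.0726 0.0153 0.6283]
[0.0779 0.0185 0.6807]
[0.0831 0.0221 0.733 ]
[0.0881 0.0259 0.7854]
[0.0929 0.03   0.8378]
```

View pics/t7.png

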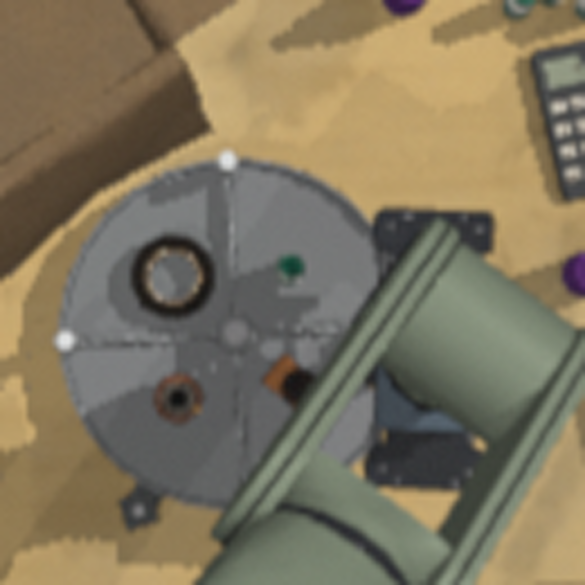

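```bash
cat > m.py <<'E'
from h import *
import sys
f=grab_frame("top");c=np.array([510,-248])
def ang(p,z):
    w=atz(f,p,z)[:2]-c; return round(np.degrees(np.arctan2(w[1],w[0]))%360,1),round(np.hypot(*w),1)
def C(x,y): return ((x+.5)/4.5-.5+270,(y+.5)/4.5-.5+140)
E
python3 - <<'E'
from m import *
print("bulb",ang(C(178,398),128),"ptr",ang(C(139,508),10),"studs",ang(C(228,160),82),ang(C(65,341),82))
print("hub",atz(f,C(236,333),56), "tray circle centre", atz(f,C(222,333),34))
E
```

```text
bulb (np.float64(136.3), np.float64(58.7)) ptr (np.float64(149.6), np.float64(140.5)) studs (np.float64(2.5), np.float64(119.0)) (np.float64(91.6), np.float64(117.6))
hub [ 511.26994861 -246.96207229   56.        ] tray circle centre [ 511.8845092  -237.40221227   34.        ]
```

View pics/s7.png

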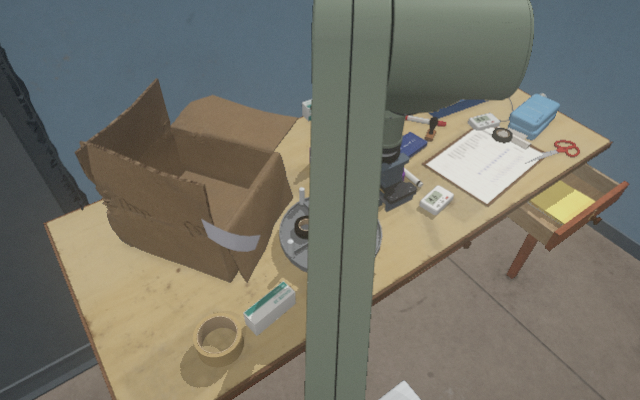

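play_rows(
  motion=[
    [0.0055,-0.0005,0,0.045,0],
    [0.011,-0.0005,0,0.09,0],
    [0.0165,-0.0005,0,0.135,0],
    [0.021,0,0,0.175,0],
    [0.025,0,0,0.209,0],
    [0.028,0,0,0.235,0],
    [0.028,0,0,0.235,0],
    [0.028,0,0,0.235,0],
  ],
)

```text
time_s: 11.08
ee_pos: [524.7, -367.0, 55.0]
ee_rot: [70.5, 90.0, -9.3]
force: [-0.1, 0.1, -0.8]
gripper_width: 0.5
```

play_rows(
  motion=[
    [-0.006,-0.004,0,0,0],
    [-0.014,-0.012,0,0,0],
    [-0.016,-0.018,0.01,0,0],
    [-0.016,-0.02,0.04,0,0],
    [-0.016,-0.03,0.08,0,0],
    [-0.016,-0.06,0.11,0,0],
    [-0.016,-0.09,0.13,0,0],
    [-0.016,-0.12,0.15,0,0],
  ],
)

```text
time_s: 11.75
ee_pos: [508.1, -489.0, 208.7]
ee_rot: [33.2, 89.8, -46.5]
force: [1.0, -1.3, -0.6]
gripper_width: 0.2
```

play_rows(
  motion=[
    [-0.03,-0.025,0,0,0],
    [-0.06,-0.05,0,0,0],
    [-0.09,-0.07,0,0,0],
    [-0.12,-0.08,0,0,0],
    [-0.15,-0.09,0,0,0],
    [-0.18,-0.1,0,0,0],
    [-0.2,-0.1,0,0,0],
    [-0.2,-0.1,0,0,0],
  ],
)

```text
time_s: 12.42
ee_pos: [303.4, -588.2, 206.0]
ee_rot: [-83.0, 89.9, -163.0]
force: [0.3, 0.6, 0.8]
gripper_width: 0.5
```

Run:
```python
from m import *
print(sensors.state()["ee_pos"])
s=grab_frame("scene")
cv2.imwrite("pics/t8.png",cv2.resize(f["img"][140:270,270:400],None,fx=4.5,fy=4.5,interpolation=cv2.INTER_CUBIC))
cv2.imwrite("pics/s8.png",cv2.resize(s["img"][150:310,250:410],None,fx=3.5,fy=3.5,interpolation=cv2.INTER_CUBIC))
```

```text
[ 305.85608642 -587.93139927  206.04275875]
```

View pics/t8.png

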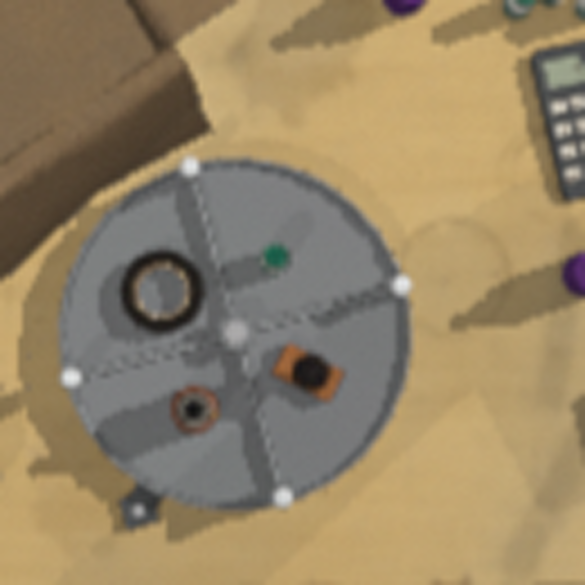

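View pics/s8.png

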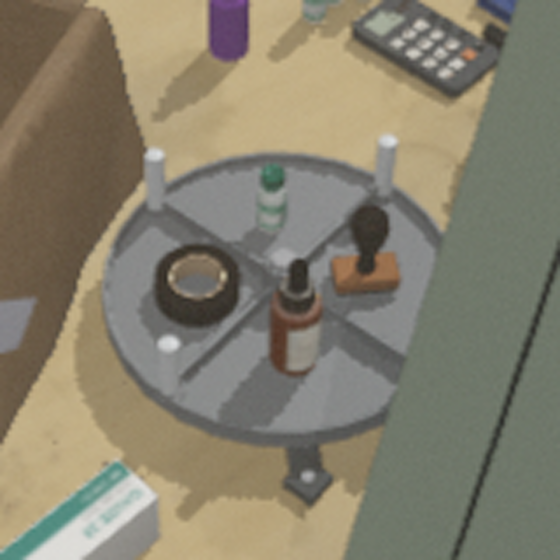

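Run:
```python
from m import *
S=np.array([atz(f,C(*p),82)[:2] for p in((190,167),(401,285),(283,496),(71,377))]);cc=S.mean(0);print("axis",cc,"hub",atz(f,C(236,333),56))
b=atz(f,C(193,410),128)[:2];p=atz(f,C(138,510),10)[:2]
def off(cc,b,p):
    d=(p-cc)/np.linalg.norm(p-cc);r=b-cc;return "ahead",r@d,"side",d[0]*r[1]-d[1]*r[0],np.degrees(np.arctan2(*(p-cc)[::-1]))
print("top",off(cc,b,p))
s=grab_frame("scene")
def D(x,y): return ((x+.5)/3.5-.5+250,(y+.5)/3.5-.5+150)
bs=atz(s,D(299,266),128)[:2];ps=atz(s,D(308,478),10)[:2];h=atz(s,D(283,259),56)[:2]
print("scene",h,bs,ps,off(h,bs,ps))
n=(S-cc);print(np.degrees(np.arctan2(n[:,1],n[:,0]))%90, np.degrees(np.arctan2(*(b-cc)[::-1])))
```

```text
axis [ 512.14490292 -246.87591726] hub [ 511.26994861 -246.96207229   56.        ]
top ('ahead', np.float64(60.34717083238632), 'side', np.float64(0.08381318489861656), np.float64(150.47946327590034))
scene [ 510.37404223 -244.93567651] [ 453.05772077 -212.37177435] [ 384.3960898  -173.74566393] ('ahead', np.float64(65.92075051215565), 'side', np.float64(-0.15192726835038073), np.float64(150.52925301565446))
[15.04862796 14.81060091 15.03599435 14.8673217 ] 150.559038483957
```

The two views put the bottle 0.1 mm and 0.2 mm off the pointer line. The arm is clear of everything, so I'm handing the job in.

```bash
python3 -c "
from h import *
print(sensors.state()['force'],job_done())"
```

```text
the job is handed in; nothing more can be done
[ 1.06862459 -0.35167639 -0.07208204] None
```

I turned the turntable about 155° counter-clockwise and handed the job in at about 12.5 s. I used the shut fingers on two studs in turn, staying on the front and right, away from the carton. Then I drew the arm back clear to the right.

- **Bottle position:** the amber dropper bottle stands on the pointer's side. It is about 0.1 mm off the pointer line in the top view and 0.2 mm off in the scene view; the limit is 12 mm.
- **Tray contents:** the bottle, vial, stamp and tape roll all look upright in their compartments in both pictures.
- **Contact:** wrist force readings stayed at noise level, up to about 3 N, including when nothing was touched.
- **Bystanders:** the card box, wide tape and logger looked unmoved while I worked. I did not measure them again at the end, and the last crops show at most the edge of the card box.
- **Disagreements:** the finder's stud positions were up to about 7 mm off, so I used positions read from enlarged crops. The two views also differed by about 6 mm on the bottle's distance from the axis (60 against 66 mm), which does not affect the sideways result.

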